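# Set the iris of the light stage to its mark and switch the lamp on

### The job

Get the round light stage ready for looking at the glass dish on it: push the iris lever gently round with the fingertips, without gripping it, until its pointer stands at the red mark on the scale, and press the green-dotted end of the lamp switch fully down so that the lamp is on. Nothing is to be picked up: leave the dish, the sample cup, the marker pen and the timer where they lie.

Things in the scene. Friction and masses are not known exactly. Their poses are not given: they have to be found in the camera images.
- light_stage: Light stage, cannot move: light grey drum 208 mm across, top 37 mm up, with a switch console on its +y side reaching 168 mm from the drum's axis. Origin on the drum's axis at table height; -x is its front, +y towards the console. On it a dark iris ring (radius 51 mm, 49 mm up) round the stage glass (50 mm up). White rim scale: 13 marks 10 degrees apart, 60 left to 60 right of the front, one red.
- iris_lever (a joint): Angle of the iris ring and lever about the stage's axis, rad: 0 = wide open, lever 60 degrees left of the front (console side); grows counter-clockwise seen from above, round the front; 2.094 = smallest, 60 degrees right. The lever points to (-cos a, -sin a) in the stage's frame, a = value - 1.047. Red mark at 1.571. Moves with about 1 N at the tab and stays where left.
- tab_centre (a point): Centre of the upright black finger tab on the iris lever, 73 mm from the stage's axis, 60 mm above the table: a plate 20 mm long (radially), 8 mm thick (along the arc), reaching from 46 to 75 mm above the table. Push on its flat left or right face only; pressing on both at once counts as gripping. Beyond it a thin dark pointer reaches to the scale.
- pointer_tip (a point): Tip of the lever's pointer, 92.5 mm from the stage's axis, 39.5 mm above the table.
- red_mark (a point): Where the pointer's tip must stand: over the red mark, the long one 30 degrees to the right of the stage's front (towards its -y side); fixed to the stage, 92.5 mm from its axis, 39.5 mm above the table.
- lamp_switch (a joint): Lamp switch, rad: a black paddle rocker 53 mm long (along the stage's x) and 32 mm wide on the console, 128 mm from the drum's axis, rocking axis 43.5 mm above the table along the stage's y. 0 = off (front end up), 0.30 = on (front end fully down, its face about level). Pressing takes about 2 N; it stays where it is left.
- switch_on_end (a point): Green dot on the upper face of the switch's front end, 16.5 mm in front of the rocking axis, where to press down; about 51 mm above the table when off, 46 to 47 mm when on.
- petri_dish: Clear glass dish, 52 mm across and 10 mm high, loose, lying on the stage glass; origin at the centre of its underside, 50 mm above the table.
- sample_cup: Sample cup with red screw lid, 70 mm across, 72 mm high, loose on the table; origin at the centre of its underside.
- marker_pen: Blue marker pen, 134 mm long (its x axis), 12 mm thick, loose on the table; origin at the middle of its underside.
- bench_timer: Flat white bench timer, 62 x 62 x 16 mm, loose on the table; origin at the centre of its underside.

How it is judged (in metres and radians):
At the end, for the whole second after the job is handed in: The iris lever's pointer stands at the red mark within 0.06 rad (about 5 mm at the pointer's tip), the lamp switch is down on its green-dotted end (at least 0.24 of 0.30 rad), and the dish lies within 8 mm of where it was (value of joint iris_lever between 1.511 and 1.631 rad and value of joint lamp_switch above 0.24 rad and distance of petri_dish from where it was at the start of the episode below 0.008 m); the robot touches nothing.
It fails at once if the finger tab is gripped: both of its cheeks pressed by the fingers at once (contact force between the fingers and tab_left above 1.5 N and contact force between the fingers and tab_right above 1.5 N).
It fails at once if the lever is forced (more than 25 N on a cheek of its tab) (contact force between any of the arm, the fingers and tab_left above 25 N or contact force between any of the arm, the fingers and tab_right above 25 N).
It fails at once if the dish is shifted by more than 12 mm or lifted (distance of petri_dish from where it was at the start of the episode above 0.012 m).
It fails at once if the sample cup, the marker pen or the timer is moved by more than 20 mm (distance of any of sample_cup, marker_pen, bench_timer from where it was at the start of the episode above 0.02 m).
It also fails if it takes over 48 s, if anything falls off the work surface, if the arm or the gripper's body presses on something with over 40 N, if the wrist force passes 120 N, or if a joint passes its speed limit or range.

### The arm

A 6-joint arm with a two-finger parallel gripper is mounted at the origin on a cart in front of the work surface, level with it; the furniture and walls round the work are solid. World frame = base frame: x ahead of the robot, y to its left, z up, the work surface at z = 0. Lengths are in mm, angles in rad, forces in N, time in s.
With the tool pointing down it reaches from about 350 to 775 mm from the base axis. Payload 7.3 kg.
Tool frame: the origin (TCP) lies at the very end of the fingers, on their centre line; the grasp point (between the pads) lies bot.grip_point_offset behind it (bot.grip_point_offset is the distance from the TCP to the grasp point, in mm); z points along the fingers, y is the line along which they close (so a half turn about z gives the same grasp; the last joint's range is limited). The gripper opens to 92 mm and grips with 3 to 60 N. Pads are 19 mm wide; open, the fingers measure 130 mm over their backs; the gripper's body (75 mm by 190 mm) begins 47 mm behind the grasp point.
Start: joints at [1.023, 0.342, 1.524, -0, 1.275, -0.146], TCP at [205.302, 483.214, 226.741] pointing down, gripper open.
Joint ranges: [-2.53, 2.53], [-0.77, 2.02], [0.04, 2.7], [-1, 4.14], [0.28, 2.66], [-3.11, 3.11]. Speed limits (rad/s): [2.57, 2.57, 3.14, 3.14, 3.14, 3.14].

### API

Orientations are given as [roll, pitch, yaw] about the fixed x, y, z axes, in that order (R = Rz(yaw) Ry(pitch) Rx(roll)).
In Python, from plant import bot gives the robot as it stands. The module is installed in compiled form; this text tells all that it offers.
- The arm moves only by the tool carry_out, never from a script. Its argument "plan" is a list of rows, each an object of numbers: "tx", "ty", "tz": the shift along the world's x, y, z in mm; "rx", "ry", "rz": the turn, a rotation vector about the world's x, y, z in rad. A call has 1 to 12 rows; each row shifts and turns the commanded pose from where the row before left it; what a row does not reach is not made up. A row lasts 1/10 s, in which the tool goes at most 50 mm and 8.59 degrees, less where a joint would pass 70% of its speed; a pose out of reach is approached as far as the arm can. A call with a gripper value outside its range is refused whole. "gripper" is the closure, from 0 (fully open) to 1 (shut), set as the call begins (left out, the last holds). The fingers move at their own pace and stop on an object; the grip force is fixed at half the most. Time passes only in rows, so rows that do not move let the fingers close. It gives the time, the measured TCP pose, the force, the opening and the grip force at its end, in the units of the state.
- bot.get_obs(): the state, without advancing time (a new reading comes with each control period).
- bot.capture(name): name is "side" or "top" or "wrist"; returns the picture (420x560x3 uint8, red, green, blue); there is no depth.
- bot.camera_model(name): a dict with "camera_matrix" (3x3 intrinsics, pixels), "dist" ([k1, k2, p1, p2, k3] as OpenCV has them; the pictures are not rectified), "R" (3x3) and "t" (3): a world point X has camera coordinates R X + t. Camera axes: x right, y down, z forward; pixel columns grow to the right and rows downward; lengths in mm; the calibration is good to about 2 mm. A picture is of the moment at which its call begins: read the wrist's pose just before it. camera_model takes no time and is no camera call; for the wrist camera it gives the pose at the moment of the call.
- bot.close_job(): hands the job in; it is judged then, once.
The state is a dict: "time": time; "joint_positions": joint angles; "dq": joint speeds; "tau": joint torques, N m; "tool_pos": TCP position; "tcp_rot": TCP orientation; "contact_force": force on the tool from outside, world axes, zero at the start; "moment": the same for the moment, N m; "grip_width": finger opening in mm; "finger_force": force on a finger pad.
Only numpy, scipy, OpenCV 4.12 (cv2) and the standard library are available. Lean on these libraries where they do the work, as an engineer would, in place of code of your own. Each camera call takes 0.05 s, during which the arm holds its last target. There are 200 camera calls.

## Working session

There is one attempt and no reset: what is moved stays moved. The work goes in short steps, Python scripts to look and compute and a tool call to move; the robot and the scene stay as the last step left them, time stands still between calls to the robot, and variables do not carry over. Pictures are saved under pics/ and viewed, at most 10 in all, crops included, and the job is handed in when it is done.

Besides the shell and the picture viewer there is one more tool, called after "Emit:" by a JSON object that holds its "api" and its "payload", one argument or row to a line. carry_out: Moves the arm, as the interface text tells. Its arguments: {"type":"object","properties":{"plan":{"type":"array"},"gripper":{"type":"number"}},"required":["plan"]}

```bash
mkdir -p pics
cat > h.py <<'E'
import numpy as np, cv2
from plant import bot
def snap(n,f):
    im=bot.capture(n); cv2.imwrite('pics/'+f,im[:,:,::-1].copy()); return im
def ray(m,uv):
    K=np.array(m["camera_matrix"],float);R=np.array(m["R"]);t=np.array(m["t"])
    p=cv2.undistortPoints(np.array([[uv]],float),K,np.array(m["dist"],float))[0,0]
    return -R.T@t, R.T@np.array([p[0],p[1],1])
def onz(m,uv,z):
    o,d=ray(m,uv); return o+d*(z-o[2])/d[2]
def proj(m,X):
    K=np.array(m["camera_matrix"],float)
    return cv2.projectPoints(np.array(X,float).reshape(-1,1,3),cv2.Rodrigues(np.array(m["R"],float))[0],np.array(m["t"],float),K,np.array(m["dist"],float))[0][:,0]
E
python3 - <<'E'
from h import *
snap('top','t0.png');snap('side','s0.png')
o=bot.get_obs();print(o['time'],o['tool_pos'],o['tcp_rot'],bot.grip_point_offset,o['grip_width'])
E
```

```text
0.1 [205.1150587  482.89373184 226.11184658] [-3.14024224e+00 -1.94902548e-04  2.73980658e+00] 18.8 91.78005955160735
```

View pics/t0.png

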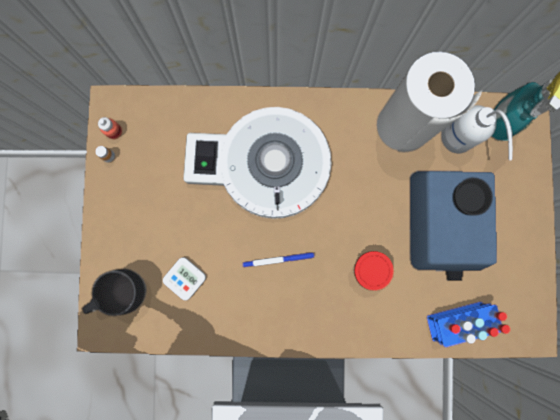

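View pics/s0.png

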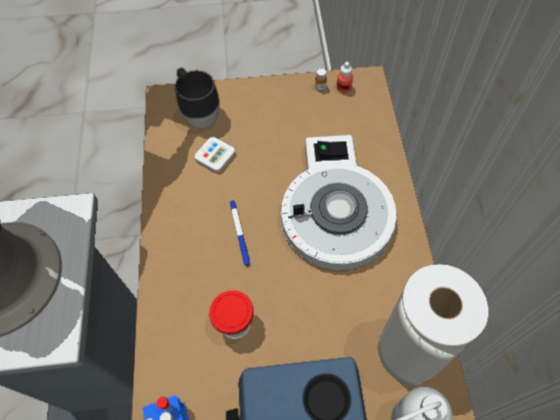

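The top view shows the drum centred near (275,160), the tab near (278,198), the red mark near (299,207) and the green dot near (204,164). The console points to +y. Next I'll zoom in and fit the stage pose.

Run:
```python
from h import *
im=cv2.imread('pics/t0.png');m=bot.camera_model('top')
c=cv2.resize(im[95:225,175:340],None,fx=4.6,fy=4.6,interpolation=cv2.INTER_CUBIC);cv2.imwrite('pics/t0c.png',c)
hsv=cv2.cvtColor(im,cv2.COLOR_BGR2HSV).astype(int)
for n,lo,hi,box,z in (('green',45,80,(190,220,140,180),51),('red',165,180,(285,315,190,220),37.5),('red0',0,8,(285,315,190,220),37.5)):
    x0,x1,y0,y1=box;h=hsv[y0:y1,x0:x1];k=(h[...,0]>=lo)&(h[...,0]<=hi)&(h[...,1]>70)
    v,u=np.nonzero(k)
    if len(u): p=(u.mean()+x0,v.mean()+y0);print(n,len(u),p,onz(m,p,z))
# drum top: white (low sat) blob, points right/below
for p,z in (((275,160),37),((274,159),50),((278,198),75)): print(p,onz(m,p,z))
o,_=ray(m,(0,0));print('cam',o)
```

```text
green 35 (np.float64(203.8), np.float64(163.45714285714286)) [595.44338828 178.10566816  51.        ]
red 6 (np.float64(298.5), np.float64(206.5)) [521.28233923   4.7039424   37.5       ]
(275, 160) [606.78921283  49.04840943  37.        ]
(274, 159) [605.90897426  50.82420453  50.        ]
(278, 198) [531.44042     42.40790481  75.        ]
cam [422.50008734  44.09711445 925.44054606]
```

View pics/t0c.png

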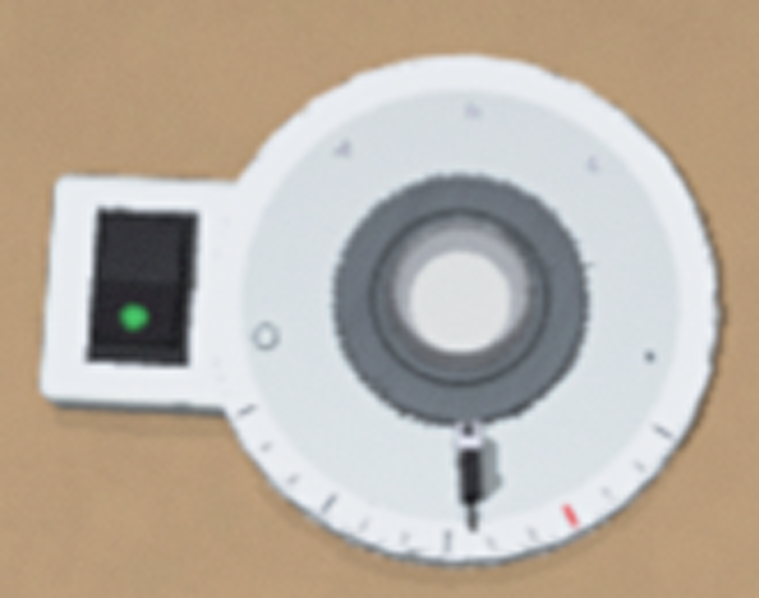

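```bash
cat > pose.py <<'E'
from h import *
from scipy.optimize import least_squares
m=bot.camera_model('top')
f=lambda u,v:np.array([u/4.6+175-.4,v/4.6+95-.4])
pol=lambda r,d:(-r*np.cos(np.radians(d)),r*np.sin(np.radians(d)))  # d left positive
marks={60:(248,410),50:(264,446),40:(292,480),30:(328,503),20:(365,523),10:(405,540),0:(447,541),-10:(490,543),-20:(533,533),-30:(571,515),-40:(605,495),-50:(640,465),-60:(663,430)}
def res(p):
    c,s=np.cos(p[2]),np.sin(p[2]);W=lambda x,y,z:(p[0]+c*x-s*y,p[1]+s*x+c*y,z)
    X=[W(*pol(p[3],d),37.2) for d in marks]+[W(-16.5,128,51),W(0,0,49)]
    U=[f(*q) for q in marks.values()]+[np.array([203.8,163.46]),f(461.5,299.5)]
    e=proj(m,X)-np.array(U); e[-2:]*=3
    return e.ravel()
E
python3 - <<'E'
from pose import *
r=least_squares(res,[606,49,0,97],loss='soft_l1');p=r.x
print(p,np.round(r.fun.reshape(-1,2),1).tolist())
R=np.array([[np.cos(p[2]),-np.sin(p[2])],[np.sin(p[2]),np.cos(p[2])]])
for n,q,z in (('tip',(472,525),39.5),('tabtop',(468,450),75),('tabtop2',(470,475),75)):
    l=R.T@(onz(m,f(*q),z)[:2]-p[:2]);print(n,l,np.hypot(*l),np.degrees(np.arctan2(-l[1],-l[0])))
for n,l in (('dot',(-16.5,128)),('redtab',(-73*np.cos(np.pi/6),-36.5))):print(n,p[:2]+R@l)
E
```

```text
[ 6.05818075e+02  4.91969341e+01 -4.32055751e-02  9.65624944e+01] [[-0.7, -0.1], [0.5, -0.1], [0.5, -0.7], [-0.2, -0.0], [-0.1, 0.0], [-0.1, -0.8], [-0.1, 0.4], [-0.2, -0.3], [-0.5, 0.0], [-0.2, 0.6], [0.3, 0.1], [-0.5, 0.6], [0.2, 1.1], [0.5, 0.9], [-0.1, -1.6]]
tip [-89.17612938  -9.61365461] 89.69283363855116 6.153022315458587
tabtop [-64.37317745  -6.50244659] 64.70075568687322 5.767981795756742
tabtop2 [-73.89998171  -7.84039943] 74.31473043674686 6.056125928957635
dot [594.86206584 177.79015271]
redtab [541.08070498  15.46159692]
```

Emit:
{"api": "carry_out", "payload": {
  "plan": [
    {"tx":32.5,"ty":-25.4,"tz":-9,"rz":0.03},
    {"tx":32.5,"ty":-25.4,"tz":-9,"rz":0.03},
    {"tx":32.5,"ty":-25.4,"tz":-9,"rz":0.03},
    {"tx":32.5,"ty":-25.4,"tz":-9,"rz":0.03},
    {"tx":32.5,"ty":-25.4,"tz":-9,"rz":0.03},
    {"tx":32.5,"ty":-25.4,"tz":-9,"rz":0.03},
    {"tx":32.5,"ty":-25.4,"tz":-9,"rz":0.03},
    {"tx":32.5,"ty":-25.4,"tz":-9,"rz":0.03},
    {"tx":32.5,"ty":-25.4,"tz":-9,"rz":0.03},
    {"tx":32.5,"ty":-25.4,"tz":-9,"rz":0.03},
    {"tx":32.5,"ty":-25.4,"tz":-9,"rz":0.03},
    {"tx":0}
  ],
  "gripper": 1
}}

```text
invalid input at $.plan[0]: expected keys tx, ty, tz, rx, ry, rz
```

Run:
```python
from h import *
o=bot.get_obs();m=bot.camera_model('wrist');snap('wrist','w1.png')
print(o['time'],o['tool_pos'],o['tcp_rot'],o['contact_force'],o['grip_width'])
print(proj(m,[[594.9,177.8,51],[605.8,49.2,49],o['tool_pos']]))
```

```text
0.1 [205.1150587  482.89373184 226.11184658] [-3.14024224e+00 -1.94902548e-04  2.73980658e+00] [ 0.25036313 -0.08608421  0.10160478] 91.78005955160735
[[198.09558513 463.29548118]
 [139.88444498 479.23730612]
 [272.80916723 262.19699064]]
```

View pics/w1.png

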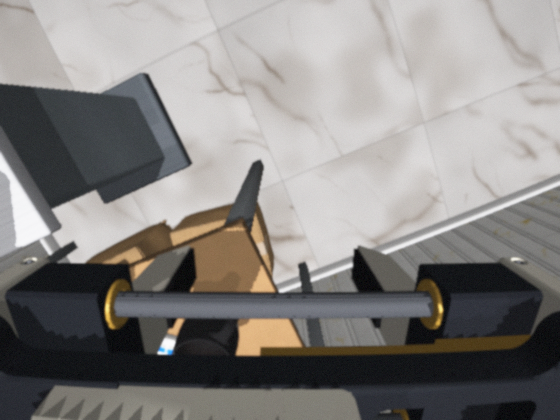

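The call was refused because each row needs all six keys. The picture is just the starting view, with open fingers over the table's left end.

Emit:
{"api": "carry_out", "payload": {
  "plan": [
    {"tx":32.5,"ty":-25.4,"tz":-9,"rx":0,"ry":0,"rz":0.03},
    {"tx":32.5,"ty":-25.4,"tz":-9,"rx":0,"ry":0,"rz":0.03},
    {"tx":32.5,"ty":-25.4,"tz":-9,"rx":0,"ry":0,"rz":0.03},
    {"tx":32.5,"ty":-25.4,"tz":-9,"rx":0,"ry":0,"rz":0.03},
    {"tx":32.5,"ty":-25.4,"tz":-9,"rx":0,"ry":0,"rz":0.03},
    {"tx":32.5,"ty":-25.4,"tz":-9,"rx":0,"ry":0,"rz":0.03},
    {"tx":32.5,"ty":-25.4,"tz":-9,"rx":0,"ry":0,"rz":0.03},
    {"tx":32.5,"ty":-25.4,"tz":-9,"rx":0,"ry":0,"rz":0.03},
    {"tx":32.5,"ty":-25.4,"tz":-9,"rx":0,"ry":0,"rz":0.03},
    {"tx":32.5,"ty":-25.4,"tz":-9,"rx":0,"ry":0,"rz":0.03},
    {"tx":32.5,"ty":-25.4,"tz":-9,"rx":0,"ry":0,"rz":0.03},
    {"tx":32.5,"ty":-25.4,"tz":-9,"rx":0,"ry":0,"rz":0.03}
  ],
  "gripper": 1
}}

```text
time: 1.35
tool_pos: [596.3, 177.2, 118.0]
tcp_rot: [3.142, -0.001, 3.101]
contact_force: [0.1, -0.7, -0.1]
grip_width: 1.8
finger_force: 0.0
```

Run:
```python
from h import *
o=bot.get_obs();m=bot.camera_model('wrist');snap('wrist','w2.png')
print(o['time'],o['tool_pos'],o['tcp_rot'],o['contact_force'],o['grip_width'],o['joint_positions'])
print(proj(m,[[594.9,177.8,51],[605.8,49.2,49],o['tool_pos']]))
```

```text
1.35 [596.3173584  177.15447551 117.99687883] [ 3.14151770e+00 -6.32722295e-04  3.10088191e+00] [ 0.10751504 -0.71007291 -0.06224705] 1.8261866824939494 [ 1.65546474e-01  6.14474918e-01  1.38606084e+00  2.23177233e-04
  1.14166087e+00 -1.36463201e+00]
[[274.05244624 220.95352039]
 [119.25398609 238.16644368]
 [273.19295103 262.06515573]]
```

View pics/w2.png

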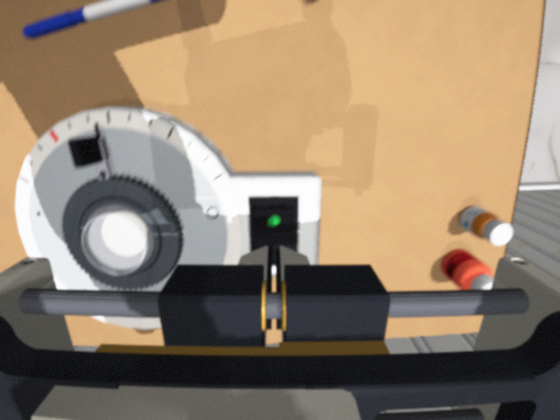

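The green dot is at (274,221), exactly where the fit predicts it, and the closed fingertips are just behind it. I'll press now.

Emit:
{"api": "carry_out", "payload": {
  "plan": [
    {"tx":-3,"ty":0.5,"tz":-30,"rx":0,"ry":0,"rz":0},
    {"tx":0,"ty":0,"tz":-28,"rx":0,"ry":0,"rz":0},
    {"tx":0,"ty":0,"tz":-3,"rx":0,"ry":0,"rz":0},
    {"tx":0,"ty":0,"tz":-2,"rx":0,"ry":0,"rz":0},
    {"tx":0,"ty":0,"tz":-2,"rx":0,"ry":0,"rz":0},
    {"tx":0,"ty":0,"tz":-2,"rx":0,"ry":0,"rz":0},
    {"tx":0,"ty":0,"tz":-2,"rx":0,"ry":0,"rz":0},
    {"tx":0,"ty":0,"tz":-1.5,"rx":0,"ry":0,"rz":0},
    {"tx":0,"ty":0,"tz":-1,"rx":0,"ry":0,"rz":0},
    {"tx":0,"ty":0,"tz":0,"rx":0,"ry":0,"rz":0}
  ]
}}

```text
time: 2.4
tool_pos: [592.3, 179.0, 47.3]
tcp_rot: [3.141, 0.0, 3.1]
contact_force: [-0.6, -0.3, 1.8]
grip_width: 0.6
finger_force: 0.5
```

Emit:
{"api": "carry_out", "payload": {
  "plan": [
    {"tx":0,"ty":0,"tz":-1,"rx":0,"ry":0,"rz":0},
    {"tx":0,"ty":0,"tz":-1,"rx":0,"ry":0,"rz":0},
    {"tx":0,"ty":0,"tz":0,"rx":0,"ry":0,"rz":0}
  ]
}}

```text
time: 2.7
tool_pos: [592.3, 179.0, 46.8]
tcp_rot: [3.141, 0.001, 3.1]
contact_force: [-5.5, 0.7, 11.2]
grip_width: 0.7
finger_force: 6.2
```

The lamp switch is against its stop (11 N). Now I'll lift and go round to the left side of the tab.

Emit:
{"api": "carry_out", "payload": {
  "plan": [
    {"tx":0,"ty":0,"tz":25,"rx":0,"ry":0,"rz":0},
    {"tx":0,"ty":0,"tz":35,"rx":0,"ry":0,"rz":0},
    {"tx":-20,"ty":-32,"tz":0,"rx":0,"ry":0,"rz":0.05},
    {"tx":-21,"ty":-32,"tz":0,"rx":0,"ry":0,"rz":0.05},
    {"tx":-20,"ty":-32,"tz":0,"rx":0,"ry":0,"rz":0},
    {"tx":0,"ty":0,"tz":0,"rx":0,"ry":0,"rz":0},
    {"tx":0,"ty":0,"tz":0,"rx":0,"ry":0,"rz":0}
  ]
}}

```text
time: 3.4
tool_pos: [531.6, 82.3, 105.5]
tcp_rot: [3.141, 0.001, -3.085]
contact_force: [0.7, -0.4, 0.2]
grip_width: 0.3
finger_force: 0.0
```

Run:
```python
from h import *
o=bot.get_obs();m=bot.camera_model('wrist');snap('wrist','w3.png')
print(o['time'],o['tool_pos'],o['tcp_rot'],o['contact_force'],o['grip_width'])
print(proj(m,[[532.9,44.7,75],[594.9,177.8,46.5],o['tool_pos']]))
```

```text
3.4 [531.62334589  82.32321211 105.53335191] [ 3.14145580e+00  9.99423581e-04 -3.08514517e+00] [ 0.66985287 -0.42654444  0.17967714] 0.2915495031924714
[[217.73860854 239.69545059]
 [381.5766897  301.72136348]
 [273.28123467 262.01622975]]
```

View pics/w3.png

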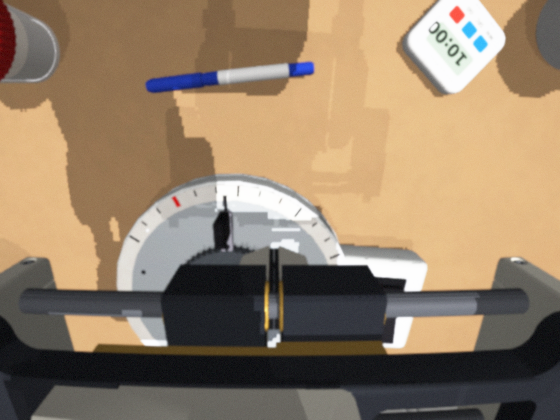

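The tab's top is at (222,232), the pointer just right of the front mark, and the red mark at (177,202). The left side is clear, so I'll descend and approach slowly.

Emit:
{"api": "carry_out", "payload": {
  "plan": [
    {"tx":0,"ty":0,"tz":-25,"rx":0,"ry":0,"rz":0},
    {"tx":0,"ty":0,"tz":-23,"rx":0,"ry":0,"rz":0},
    {"tx":0,"ty":0,"tz":0,"rx":0,"ry":0,"rz":0},
    {"tx":0,"ty":-5,"tz":0,"rx":0,"ry":0,"rz":0},
    {"tx":0,"ty":-5,"tz":0,"rx":0,"ry":0,"rz":0},
    {"tx":0,"ty":-4,"tz":0,"rx":0,"ry":0,"rz":0},
    {"tx":0,"ty":-4,"tz":0,"rx":0,"ry":0,"rz":0},
    {"tx":0,"ty":-4,"tz":0,"rx":0,"ry":0,"rz":0},
    {"tx":0,"ty":-3,"tz":0,"rx":0,"ry":0,"rz":0},
    {"tx":0,"ty":0,"tz":0,"rx":0,"ry":0,"rz":0}
  ]
}}

```text
time: 4.45
tool_pos: [531.4, 57.4, 57.4]
tcp_rot: [-3.142, 0.0, -3.084]
contact_force: [0.0, 1.3, 0.3]
grip_width: 0.2
finger_force: 0.0
```

Run:
```python
from h import *
o=bot.get_obs();m=bot.camera_model('wrist');im=snap('wrist','w4.png')
cv2.imwrite('pics/w4c.png',cv2.resize(im[150:290,110:330,::-1],None,fx=3.5,fy=3.5,interpolation=cv2.INTER_CUBIC))
print(o['time'],o['tool_pos'],o['tcp_rot'],o['contact_force'])
```

```text
4.45 [531.391839    57.43530915  57.42753433] [-3.14154336e+00  2.61058540e-04 -3.08390257e+00] [0.04302884 1.25136677 0.34197097]
```

View pics/w4c.png

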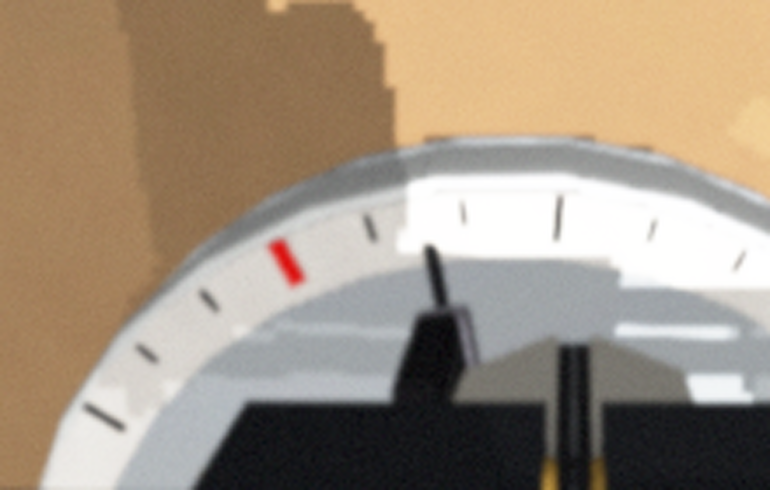

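The fingers now touch the tab's left face at about 1.3 N. The pointer tip, at crop (430,248), is about midway between the 10° and 20° right marks, and the red mark is at crop (287,262). Next I'll measure the remaining angle.

```bash
cat > ang.py <<'E'
from h import *
C=np.array([605.8,49.2])
def ang(m,uv,z):
    d=onz(m,uv,z)[:2]-C; return np.degrees(np.arctan2(-d[1],-d[0])+0.0432),np.hypot(*d)
E
python3 - <<'E'
from ang import *
m=bot.camera_model('wrist');g=lambda u,v:(110+u/3.5-.36,150+v/3.5-.36)
for n,q,z in(('tip',(430,248),39.5),('red',(287,262),37.2),('0',(559,218),37.2),('-60',(103,417),37.2)):print(n,ang(m,g(*q),z))
o=bot.get_obs();p=o['tool_pos'][:2]-C
for k in(4,8,12,16,20):
    c,s=np.cos(np.radians(k)),np.sin(np.radians(k));print(k,C+np.array([c*p[0]-s*p[1],s*p[0]+c*p[1]])-o['tool_pos'][:2])
E
```

```text
tip (np.float64(13.408436271917768), np.float64(94.09021443265804))
red (np.float64(29.16062493411791), np.float64(97.73376581848709))
0 (np.float64(-0.1809976104017751), np.float64(98.63393318048367))
-60 (np.float64(58.88216104249314), np.float64(96.52438089127983))
4 [-0.40442017 -5.22474535]
8 [ -0.44339539 -10.4649744 ]
12 [ -0.11673576 -15.69515729]
16 [  0.57396726 -20.8898131 ]
20 [  1.62534863 -26.02363398]
```

Emit:
{"api": "carry_out", "payload": {
  "plan": [
    {"tx":-0.2,"ty":-2.6,"tz":0,"rx":0,"ry":0,"rz":0.035},
    {"tx":-0.2,"ty":-2.6,"tz":0,"rx":0,"ry":0,"rz":0.035},
    {"tx":0,"ty":-2.6,"tz":0,"rx":0,"ry":0,"rz":0.035},
    {"tx":0,"ty":-2.6,"tz":0,"rx":0,"ry":0,"rz":0.035},
    {"tx":0.1,"ty":-2.6,"tz":0,"rx":0,"ry":0,"rz":0.035},
    {"tx":0.2,"ty":-2.6,"tz":0,"rx":0,"ry":0,"rz":0.035},
    {"tx":0.3,"ty":-2.6,"tz":0,"rx":0,"ry":0,"rz":0.035},
    {"tx":0,"ty":0,"tz":0,"rx":0,"ry":0,"rz":0}
  ]
}}

```text
time: 5.3
tool_pos: [531.3, 39.7, 57.1]
tcp_rot: [3.141, -0.0, -2.838]
contact_force: [-0.7, 0.6, 0.2]
grip_width: 0.3
finger_force: 0.2
```

Run:
```python
from h import *
o=bot.get_obs();im=snap('wrist','w5.png')
cv2.imwrite('pics/w5c.png',cv2.resize(im[150:290,110:330,::-1],None,fx=3.5,fy=3.5,interpolation=cv2.INTER_CUBIC))
print(o['time'],o['tool_pos'],o['tcp_rot'],o['contact_force'])
```

```text
5.3 [531.33235118  39.69998415  57.13258025] [ 3.14131136e+00 -4.03623947e-04 -2.83818475e+00] [-0.72953467  0.57530787  0.23768879]
```

View pics/w5c.png

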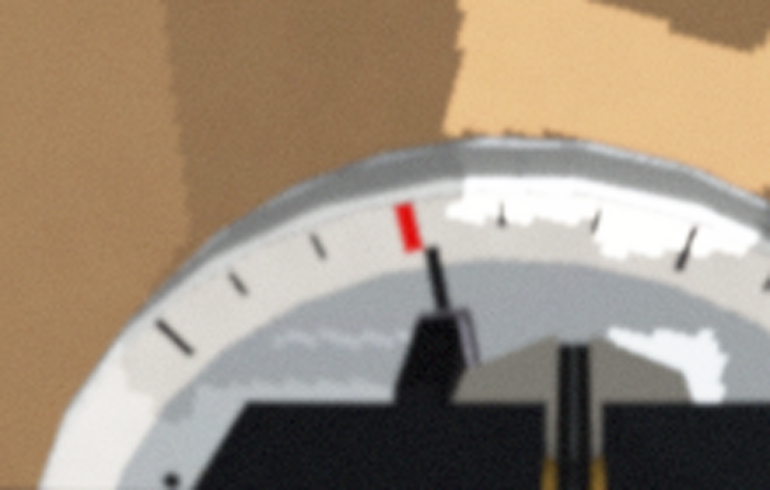

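The pointer tip at crop (431,250) is just short of the red mark, whose centre is at (409,229).

Run:
```python
from ang import *
m=bot.camera_model('wrist');g=lambda u,v:(110+u/3.5-.36,150+v/3.5-.36)
for n,q,z in(('tip',(431,250),39.5),('mid',(439,285),39.5),('red',(409,229),37.2),('20',(502,215),37.2),('40',(319,247),37.2)):print(n,ang(m,g(*q),z))
```

```text
tip (np.float64(27.16700616577382), np.float64(93.5849222149872))
mid (np.float64(26.968826058025005), np.float64(86.87244743354518))
red (np.float64(29.31809272430709), np.float64(97.2799382279876))
20 (np.float64(19.513138606376728), np.float64(98.56897297379608))
40 (np.float64(39.10907432297523), np.float64(98.0354068577589))
```

About 2.3° remains. I'll push that far, back off and lift.

Emit:
{"api": "carry_out", "payload": {
  "plan": [
    {"tx":0.2,"ty":-1.5,"tz":0,"rx":0,"ry":0,"rz":0.02},
    {"tx":0.2,"ty":-1.5,"tz":0,"rx":0,"ry":0,"rz":0.02},
    {"tx":0,"ty":0,"tz":0,"rx":0,"ry":0,"rz":0},
    {"tx":-4,"ty":8,"tz":0,"rx":0,"ry":0,"rz":0},
    {"tx":-4,"ty":8,"tz":0,"rx":0,"ry":0,"rz":0},
    {"tx":0,"ty":0,"tz":25,"rx":0,"ry":0,"rz":0},
    {"tx":0,"ty":0,"tz":30,"rx":0,"ry":0,"rz":0},
    {"tx":-20,"ty":20,"tz":25,"rx":0,"ry":0,"rz":0},
    {"tx":-20,"ty":0,"tz":10,"rx":0,"ry":0,"rz":0},
    {"tx":0,"ty":0,"tz":0,"rx":0,"ry":0,"rz":0},
    {"tx":0,"ty":0,"tz":0,"rx":0,"ry":0,"rz":0}
  ]
}}

```text
time: 6.45
tool_pos: [483.9, 73.1, 147.4]
tcp_rot: [-3.141, 0.001, -2.798]
contact_force: [-0.1, 0.4, 0.1]
grip_width: 0.8
finger_force: 0.0
```

Run:
```python
from h import *
o=bot.get_obs();im=snap('wrist','w6.png');m=bot.camera_model('wrist')
print(o['time'],o['tool_pos'],o['tcp_rot'],o['contact_force'])
print(proj(m,[[541,15.5,75],[594.9,177.8,46.5]]))
s=snap('side','s6.png')[:,:,::-1]
a=cv2.resize(im[100:300,100:500,::-1],(800,400),interpolation=cv2.INTER_CUBIC)
b=cv2.resize(s[125:275,260:410],(200,200));b0=cv2.resize(cv2.imread('pics/s0.png')[125:275,260:410],(200,200))
cv2.imwrite('pics/c6.png',np.vstack([a,np.hstack([b,b0,np.zeros((200,400,3),np.uint8)])]))
```

```text
6.45 [483.92203441  73.11137605 147.36671544] [-3.14124994e+00  8.29920263e-04 -2.79782400e+00] [-0.08334311  0.44297371  0.05179605]
[[187.13557297 258.44796963]
 [331.93905202 336.49580295]]
```

View pics/c6.png

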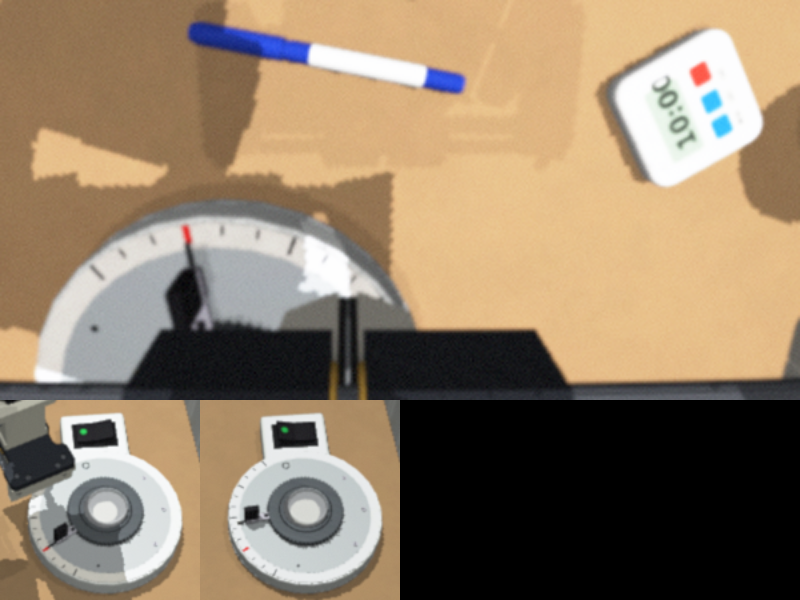

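The pointer tip at (190,243) lines up with the red mark at (187,234), and the green dot has shifted in the side view. I'll check both numerically before handing in.

Run:
```python
from ang import *
m=bot.camera_model('wrist');g=lambda u,v:(100+u/2-.25,100+v/2-.25)
for n,q,z in(('tip',(190,243),39.5),('red',(187,234),37.2)):print(n,ang(m,g(*q),z))
ms=bot.camera_model('side')
for f in('s0','s6'):
    h=cv2.cvtColor(cv2.imread(f'pics/{f}.png'),cv2.COLOR_BGR2HSV)[135:165,305:355].astype(int)
    v,u=np.nonzero((h[...,0]>45)&(h[...,0]<80)&(h[...,1]>70));print(f,u.mean()+305,v.mean()+135)
R=lambda a,b:(594.9+a,177.8,b)
print(proj(ms,[R(0,51),R(-1.5,46.5)]))
```

```text
tip (np.float64(28.640860904675655), np.float64(93.89333173616542))
red (np.float64(29.391594258184913), np.float64(97.73099418035345))
s0 323.45714285714286 146.9142857142857
s6 322.0857142857143 148.31428571428572
[[324.7929682  147.09732463]
 [323.89346271 148.561339  ]]
```

```bash
python3 -c "
from plant import bot
print(bot.close_job())"
```

```text
the job is handed in; nothing more can be done
None
```

I handed the job in with the iris pointer about 1° short of the red mark (3.4° is allowed), the lamp switch pressed to its stop, and nothing else touched as far as I could see; the hand-in gave no verdict.

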